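# Spacer onto the column, then hold the probe arm level over it

## Task

On the board fixture, slide the taller of the two loose spacer sleeves over the bare steel column and guide it all the way down (do not let it drop) until it sits fully home on the column's foot. Then pick up the cast aluminium probe arm by its balance point, close to the heavy hub, and hold it level about 3 cm above the column top, with its bore centred over the column and the small eye at its far end over the big square chip, ready to be lowered. Finish still holding it there, with nothing else carrying it, and leave everything else on the bench where it lies.

Things in the scene. Friction and masses are not known exactly. Their poses are not given: they have to be found in the camera images.
- fixture: fixture fixed to the bench: aluminium plate 260 x 170 x 15 mm, origin under its centre, x along its length (away from the robot at yaw 0). At its robot end a steel column (d 16 mm, chamfered top) stands on a round foot flange (d 48 mm). Towards +x lies an opened control unit: green board 55 mm above the bench, black connectors at the far end up to 72 mm; only the column is taller
- col_seat (a point): on the column's axis at the top face of its foot flange, 25 mm above the bench: where the sleeve's underside comes to rest
- col_top (a point): centre of the column's top end, 103 mm above the bench, 78 mm above the foot flange
- chip (a point): centre of the top of the big square black chip (28 x 28 mm, the largest on the board), 58 mm above the bench, 160 mm from the column axis along the fixture's +x
- sleeve: the taller spacer sleeve: steel tube, outside d 30 mm, bore d 18 mm (column 16 mm), 56 mm tall, 0.07 kg, standing upright on the bench. Origin: centre of its underside, z along its axis. Fully home, its top is 22 mm below the column's top: hold it within 16 mm of its top to keep the gripper's body clear of the column's end
- probe_arm: cast aluminium probe arm, 211 mm long, 0.34 kg, lying flat, hub towards the robot. Hub at -x (d 48 mm, 30 tall), small eye at +x; between them a web 20 mm wide with parallel flat sides, 22 to 118 mm from the bore axis, 8 to 24 mm above the underside (low rim to 27). Origin: level with the underside, below the balance point, on the web's centre line 48 mm from the bore axis; x from hub to eye, z up
- bore (a point): on the axis of the hub's 18 mm bore, at the underside of the hub; 48 mm from the balance point. Two clamp ears with a screw reach 38 mm behind this axis
- eye (a point): on the axis of the small eye (d 27 mm, 30 mm tall) at the far end, at its underside; 160 mm from the bore axis
- sleeve_short: the other, shorter spacer sleeve: same steel tube, 30 mm outside, 34 mm tall, standing upright; not needed, leave it. Origin: centre of its underside
- closed_unit: closed black engine control unit, 140 x 150 x 34 mm, lying to the right of the fixture; leave it. Origin: under its centre
- tester: orange handheld tester, 150 x 78 x 28 mm, lying flat; leave it. Origin: under its centre
- pod: small black plug-in pod, about 30 x 58 x 18 mm, lying between the places of the two sleeves; leave it. Origin: under its centre
- driver: screwdriver, 170 mm long, lying near the robot; leave it
- dish: small round steel dish, 84 mm across, 22 mm tall; leave it. Origin: centre of its underside
- spanner: spanner, 150 mm long, lying beyond the probe arm; leave it
Not all that is in view belongs to the job. Of the things like the probe_arm, leave any that is black; of the rest the larger one is meant. What is shaped like the sleeve but green or yellow is not meant.

How it is judged:
By the outcome, as a careful person would: the job done as asked, in the order asked, and still so for the second after the job is handed in, while the arm keeps its last pose, push and grip.
It also fails if it takes over 61 s, if anything falls off the work surface, if the arm or the gripper's body presses on something with over 40 N, if the wrist force passes 120 N, or if a joint passes its speed limit or range.

## Robot

A 6-joint arm with a two-finger parallel gripper is mounted at the origin on the work surface. World frame = base frame: x ahead of the robot, y to its left, z up, the work surface at z = 0. Lengths are in mm, angles in degrees, forces in N, time in s.
With the tool pointing down it reaches from about 350 to 875 mm from the base axis. Payload 4.2 kg.
Tool frame: the origin (TCP) lies on the centre line of the jaws, within the pads' length; the fingertips stand 8 mm ahead of it and the grasp point (between the pads) lies 11 mm behind it (robot.nose_length is the distance from the TCP to the fingertips, in mm); z points along the fingers, y is the line along which they close (so a half turn about z gives the same grasp; the last joint's range is limited). The gripper opens to 87 mm and grips with 3 to 60 N. Pads are 19 mm wide; open, the fingers measure 117 mm over their backs; the gripper's body (75 mm by 190 mm) begins 51 mm behind the grasp point.
Start: joints at [77.899, 22.042, 0.453, 0, -68.411, -14.817], TCP at [282.909, 557.281, 230.55] pointing down, gripper open.
Joint ranges: [-179.83, 179.83], [-69.29, 118.12], [-61.27, 80.66], [-181.25, 117.63], [-171.15, -9.14], [-177.46, 177.46]. Speed limits (degrees/s): [159.86, 159.86, 180, 180, 180, 180].

## Interface

Orientations are given as a 3x3 rotation matrix whose columns are the frame's x, y, z axes.
In Python, from station import robot, imaging gives the robot as it stands.
- The arm moves only by the tool apply_moves, never from a script. Its argument "steps" is a list of rows, each an object of numbers: "tx", "ty", "tz": the shift along the world's x, y, z scaled (see below); "rx", "ry", "rz": the turn, a rotation vector about the world's x, y, z scaled (see below). A call has 1 to 8 rows; each row shifts and turns the commanded pose from where the row before left it; what a row does not reach is not made up. The controller multiplies each number of a shift by 20 cm and each number of a turn by 30 degrees. A row lasts 1/10 s, in which the tool goes at most 50 mm and 8.59 degrees, less where a joint would pass 70% of its speed; a pose out of reach is approached as far as the arm can. A call with a number of a shift or a turn outside -1 to 1 is refused whole. A call with a gripper value outside its range is refused whole. "fingers" is the opening, from -1 (shut) to 1 (fully open), set as the call begins (left out, the last holds). The fingers move at their own pace and stop on an object; "force" is the grip in N (left out, the last holds). Time passes only in rows, so rows that do not move let the fingers close. It gives the time, the measured TCP pose, the force, the opening and the grip force at its end, in the units of the state.
- robot.sense(): the state, without advancing time (a new reading comes with each control period).
- imaging.camera(name): name is "side" or "top" or "wrist"; returns a dict with "image" (420x560x3 uint8, red, green, blue), "depth" (420x560 float32, mm along the optical axis (not along the pixel's ray), 0 where there is no reading), "fx", "fy", "cx", "cy" (pixels), "extrinsics" (4x4, takes a point from world to camera coordinates). Camera axes: x right, y down, z forward; pixel columns grow to the right and rows downward; lengths in mm; the calibration is good to about 2 mm. A picture is of the moment at which its call begins.
- robot.hand_in(): hands the job in; it is judged then, once.
The state is a dict: "time_s": time; "qpos": joint angles; "qd": joint speeds; "tau": joint torques, N m; "ee_pos": TCP position; "tool_rot": TCP orientation; "wrist_force": force on the tool from outside, world axes, zero at the start; "torque": the same for the moment, N m; "gripper_width": finger opening in mm; "grip_force": force on a finger pad.
Only numpy, scipy, OpenCV 4.12 (cv2) and the standard library are available. Lean on these libraries where they do the work, as an engineer would, in place of code of your own. Each camera call takes 0.05 s, during which the arm holds its last target. There are 200 camera calls.

## Working session

There is one attempt and no reset: what is moved stays moved. The work goes in short steps, Python scripts to look and compute and a tool call to move; the robot and the scene stay as the last step left them, time stands still between calls to the robot, and variables do not carry over. Pictures are saved under pics/ and viewed, at most 10 in all, crops included, and the job is handed in when it is done.

Besides the shell and the picture viewer there is one more tool, called after "Call:" by a JSON object that holds its "op" and its "data". apply_moves: Moves the arm, as the interface text tells. Shifts and turns lie within -1 to 1; 1 stands for 20 cm of shift or 30 degrees of turn. Its arguments: {"type":"object","properties":{"steps":{"type":"array"},"fingers":{"type":"number"},"force":{"type":"number"}},"required":["steps"]}

```bash
mkdir -p pics; cat > h.py <<'E'
import numpy as np, cv2
from station import robot, imaging
def cam(n):
    c=imaging.camera(n); np.savez(f'{n}.npz',**c); return c
def save(c,f,crop=None,s=1):
    im=c['image'][:,:,::-1]
    if crop: r0,r1,c0,c1=crop; im=im[r0:r1,c0:c1]
    cv2.imwrite('pics/'+f,cv2.resize(im,None,fx=s,fy=s,interpolation=cv2.INTER_CUBIC))
def pts(c):
    v,u=np.mgrid[:420,:560]; d=c['depth']
    P=np.stack([(u-c['cx'])/c['fx']*d,(v-c['cy'])/c['fy']*d,d],-1)
    E=c['extrinsics']; return (P-E[:3,3])@E[:3,:3]
def ray(c,u,v,z):
    E=c['extrinsics'];R=E[:3,:3]; o=-R.T@E[:3,3]
    d=R.T@np.array([(u-c['cx'])/c['fx'],(v-c['cy'])/c['fy'],1]); return o+d*(z-o[2])/d[2]
E
python3 - <<'E'
from h import *
for n in('top','side'):
    c=cam(n); save(c,n+'0.png',s=1.42); print(n,c['fx'],c['extrinsics'].round(3).tolist(),c['cx'],c['cy'])
s=robot.sense(); print(s['tool_rot'],s['gripper_width'],s['time_s'])
E
```

```text
top 388.9969042739498 [[-0.024, -0.999, -0.027, 0.746], [-0.991, 0.027, -0.135, 542.861], [0.135, 0.024, -0.991, 1135.324], [0.0, 0.0, 0.0, 1.0]] 276.2685644209351 209.2468398392963
side 491.0022048169438 [[-0.976, -0.218, -0.005, 507.841], [-0.159, 0.728, -0.667, 162.585], [0.149, -0.65, -0.745, 1221.467], [0.0, 0.0, 0.0, 1.0]] 284.675239206948 206.06992643145767
[[ 8.91595265e-01 -4.52832460e-01 -8.04125807e-04]
 [-4.52833162e-01 -8.91593422e-01 -1.81603282e-03]
 [ 1.05405331e-04  1.98330110e-03 -9.99998028e-01]] 86.7371991273014 0.1
```

View pics/top0.png

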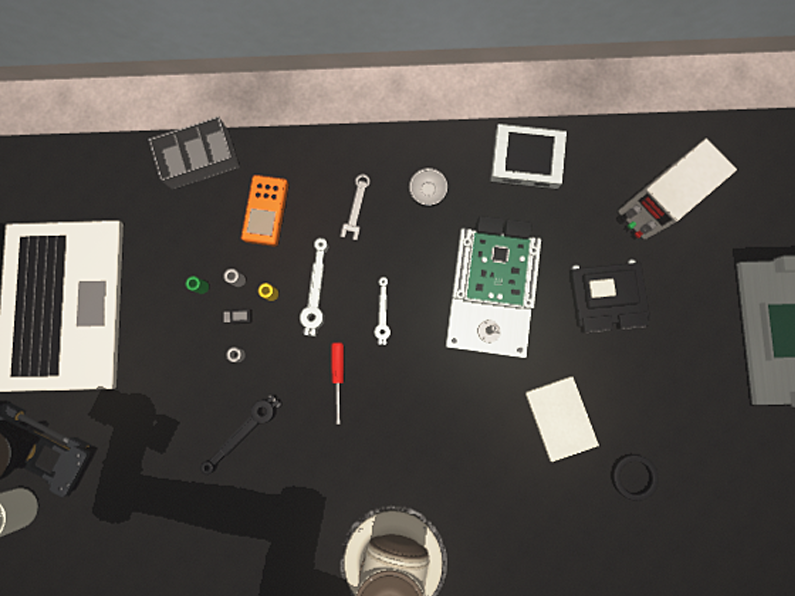

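View pics/side0.png

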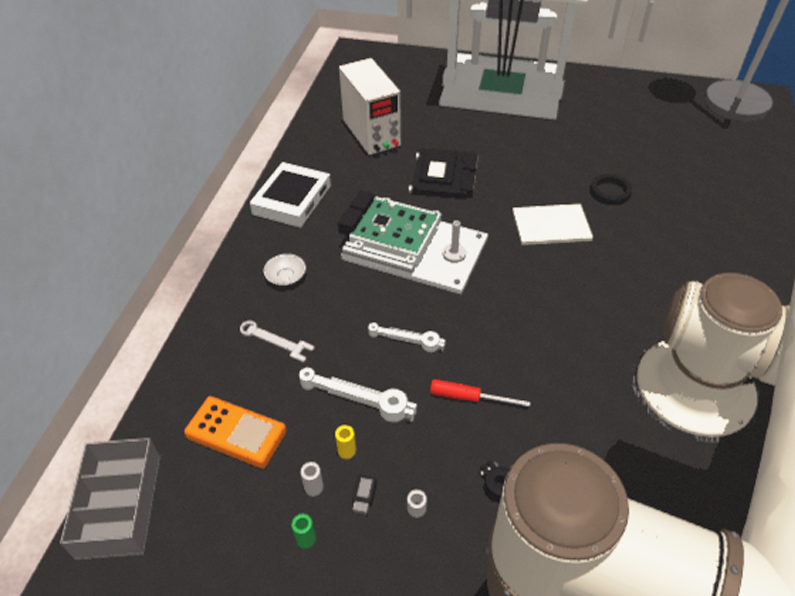

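The top view shows these candidates, in scaled pixels:
- **Grey sleeves:** (233,276) and (234,354). In the side view the first, at (312,478), is clearly taller than the second, at (417,502). The green (196,284) and yellow (267,291) ones are not meant.
- **Arms:** large silver (315,285), small silver (382,310) and black (240,435). The large silver one fits.
- **Column:** (490,330), with the chip at (500,254).

Next I measure, and confirm in a crop.

```bash
python3 - <<'E'
from h import *
c=dict(np.load('top.npz'));P=pts(c);s=1.42
im=c['image'];hsv=cv2.cvtColor(im,cv2.COLOR_RGB2HSV)
save(c,'crop1.png',(150,270,120,400),2.8)
# sanity of depth: bench
print('bench z',np.median(P[230:250,180:200,2]))
def blob(u,v,r,zlo,zhi,name,c=c,P=P):
    m=np.zeros((420,560),bool);m[v-r:v+r,u-r:u+r]=True
    m&=(P[...,2]>zlo)&(P[...,2]<zhi)&(c['depth']>0)
    q=P[m];print(name,m.sum(),q.mean(0).round(1) if len(q) else '', (q[:,:2].min(0)+q[:,:2].max(0))/2 if len(q) else '', np.percentile(q[:,2],[5,50,95]).round(1) if len(q) else '');return q
blob(164,194,14,12,120,'sl1');blob(165,249,14,12,120,'sl2')
blob(164,194,14,50,60,'sl1 top')
blob(345,232,12,85,120,'col top')
c2=dict(np.load('side.npz'));P2=pts(c2)
blob(220,337,16,15,120,'sl1 s',c2,P2);blob(293,354,14,12,120,'sl2 s',c2,P2)
blob(220,337,16,50,60,'sl1 top s',c2,P2)
blob(321,158,12,95,120,'col top s',c2,P2)
blob(321,158,16,30,95,'col s',c2,P2)
# arm mask
g=(hsv[...,1]<60)&(hsv[...,2]>90)
m=g.copy();m[:,:200]=0;m[:,240:]=0;m[:160]=0;m[245:]=0
q=P[m&(P[...,2]>5)];print('arm',len(q),q.min(0),q.max(0))
E
```

```text
bench z 1.475608222535877
sl1 120 [593.7 323.8  43.9] [594.38776051 325.74985386] [17.4 48.7 59.4]
sl2 82 [430.1 323.6  30.3] [430.48121785 324.39005219] [17.2 33.2 38.1]
sl1 top 51 [594.6 326.6  56.2] [593.96651762 326.14987916] [52.2 56.6 59.3]
col top 31 [ 466.2 -214.2  100.3] [ 466.44324151 -215.17717956] [ 86.  103.3 106.6]
sl1 s 252 [592.3 330.8  42.3] [592.97774133 327.86219694] [18.3 45.6 57.4]
sl2 s 171 [428.7 329.2  27.7] [428.90076492 327.825755  ] [13.6 30.5 35.6]
sl1 top s 102 [593.3 328.5  54.7] [593.69024748 327.77959753] [51.3 54.6 57.9]
col top s 23 [ 464.3 -211.1  100.4] [ 464.0240497  -212.39214468] [ 96.5 100.7 104.1]
col s 125 [ 486.  -237.    61.6] [ 491.83697427 -253.31533306] [40.4 56.7 90.4]
arm 525 [383.98425319 -40.80216793   5.68931454] [ 678.10735146  182.97696775 1197.72766355]
```

View pics/crop1.png

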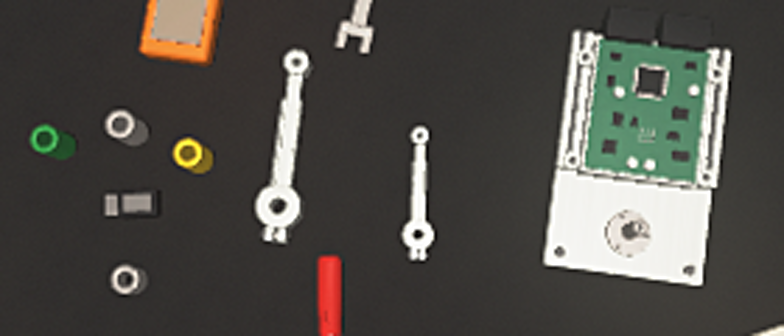

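The crop confirms it. The upper grey sleeve at crop (120,124) is 56 mm tall by depth, against about 34 mm for (125,279). The large silver arm has its hub at crop (278,207) and its eye at (296,62). The column top is near (634,230) and the chip at (651,82).

```bash
python3 - <<'E'
from h import *
c=dict(np.load('top.npz'))
f=lambda u,v,z:ray(c,120+(u+.5)/2.8-.5,150+(v+.5)/2.8-.5,z)[:2].round(1)
h=f(278,206,30);e=f(296,61,30);print('hub',h,'eye',e,np.linalg.norm(e-h),np.degrees(np.arctan2(*(e-h)[::-1])))
ch=f(651,82,58);print('chip',ch,'col',f(634,229,103))
col=np.array([465,-213.]);print(np.linalg.norm(ch-col),np.degrees(np.arctan2(*(ch-col)[::-1])))
print('yellow',f(187,152,56),'green',f(45,138,56),'sl',f(120,124,56))
g=lambda u,v,z:f(u,v,z)
print('plate edge R',f(703,284,15),'L',f(545,263,15), 'driver',f(328,260,20))
E
```

```text
hub [505.6 161.6] eye [665.4 141.1] 161.109558996355 -7.3102819084346775
chip [ 624.5 -241.5] col [ 465.4 -209.1]
162.02623244400888 -10.130887970824556
yellow [563.3 254.4] green [582.8 407.8] sl [595.7 326.9]
plate edge R [ 411.  -293.5] L [ 437.7 -125.2] driver [446.5 109.2]
```

Call:
{"op": "apply_moves", "data": {"steps": [{"tx": 0.195, "ty": -0.144, "rz": 0.079}, {"tx": 0.195, "ty": -0.144, "rz": 0.079}, {"tx": 0.195, "ty": -0.144, "rz": 0.079}, {"tx": 0.195, "ty": -0.144, "rz": 0.079}, {"tx": 0.195, "ty": -0.144, "rz": 0.079}, {"tx": 0.195, "ty": -0.144, "rz": 0.079}, {"tx": 0.195, "ty": -0.144, "rz": 0.079}, {"tx": 0.195, "ty": -0.144, "rz": 0.079}], "fingers": 0.15}}

```text
validation failed for argument at $.st...
```

Call:
{"op": "apply_moves", "data": {"steps": [{}, {}]}}

```text
validation failed for argument at $.st...
```

```bash
python3 - <<'E'
from h import *
c=cam('wrist'); save(c,'w1.png',s=1.42)
s=robot.sense();print(s['ee_pos'],s['tool_rot'].round(4) if hasattr(s['tool_rot'],'round') else s['tool_rot'],s['wrist_force'],s['qpos'])
E=c['extrinsics'];print((-E[:3,:3].T@E[:3,3]).round(1),E[:3,:3].round(3).tolist(),c['fx'])
E
```

```text
[282.7450388  556.91184283 229.70031854] [[ 8.916e-01 -4.528e-01 -6.000e-04]
 [-4.528e-01 -8.916e-01 -1.500e-03]
 [ 1.000e-04  1.700e-03 -1.000e+00]] [-0.05239477  0.17237974 -0.07700778] [ 7.78985799e+01  2.20824037e+01  3.98239698e-01 -1.87168080e-02
 -6.84096383e+01 -1.48172728e+01]
[356.7 519.6 384.8] [[-0.453, -0.891, 0.003], [-0.85, 0.433, 0.3], [-0.269, 0.134, -0.954]] 310.36523615769454
```

View pics/w1.png

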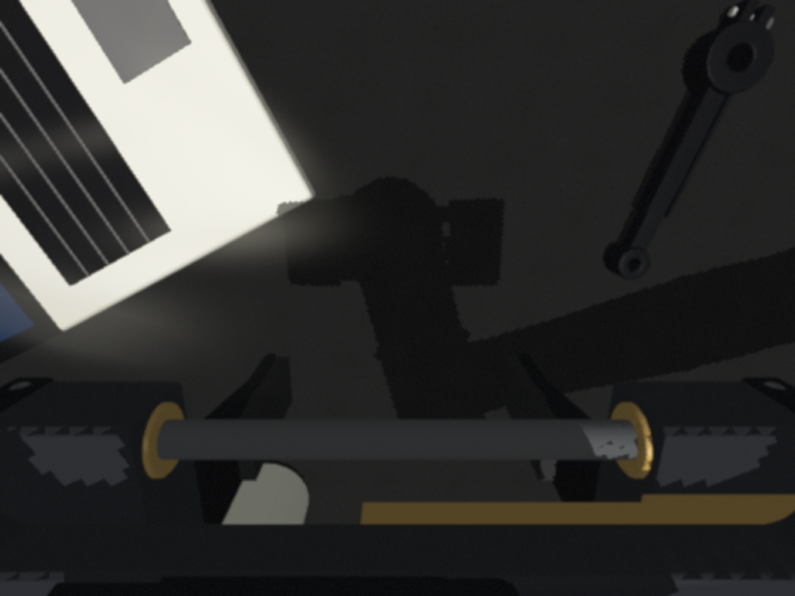

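The moves were refused, probably because each row needs every key. The picture shows the old pose: laptop, black arm at upper right, jaws at the bottom.

Call:
{"op": "apply_moves", "data": {"steps": [{"tx": 0.195, "ty": -0.144, "tz": 0, "rx": 0, "ry": 0, "rz": 0.079}, {"tx": 0.195, "ty": -0.144, "tz": 0, "rx": 0, "ry": 0, "rz": 0.079}, {"tx": 0.195, "ty": -0.144, "tz": 0, "rx": 0, "ry": 0, "rz": 0.079}, {"tx": 0.195, "ty": -0.144, "tz": 0, "rx": 0, "ry": 0, "rz": 0.079}, {"tx": 0.195, "ty": -0.144, "tz": 0, "rx": 0, "ry": 0, "rz": 0.079}, {"tx": 0.195, "ty": -0.144, "tz": 0, "rx": 0, "ry": 0, "rz": 0.079}, {"tx": 0.195, "ty": -0.144, "tz": 0, "rx": 0, "ry": 0, "rz": 0.079}, {"tx": 0.195, "ty": -0.144, "tz": 0, "rx": 0, "ry": 0, "rz": 0.079}], "fingers": 0.15}}

```text
time_s: 0.95
ee_pos: [596.1, 325.4, 230.2]
tool_rot: [[0.991, -0.137, -0.001], [-0.137, -0.991, -0.0], [-0.001, 0.0, -1.0]]
wrist_force: [0.6, 1.1, 1.0]
gripper_width: 50.2
grip_force: 0.0
```

```bash
python3 - <<'E'
from h import *
c=cam('wrist'); save(c,'w2.png',s=1.42);P=pts(c)
s=robot.sense();print(s['ee_pos'],s['time_s'])
E=c['extrinsics']
for p in [(594.5,327,56),(596,325,230)]:
    q=E[:3,:3]@np.array(p)+E[:3,3];print(c['fx']*q[0]/q[2]+c['cx'],c['fy']*q[1]/q[2]+c['cy'],q[2])
m=(P[...,2]>40)&(P[...,2]<70)&(np.hypot(P[...,0]-594,P[...,1]-327)<30);q=P[m];print(m.sum(),q.mean(0),(q.min(0)+q.max(0))/2)
E
```

```text
[601.14017041 320.7048758  229.54658948] 1.0
278.0514001017421 196.79727289640985 339.63792595242285
280.2927640535348 271.5898272205134 173.1909651684602
475 [596.48322209 326.26756274  54.30170979] [595.80383543 326.41900442  49.29609836]
```

View pics/w2.png

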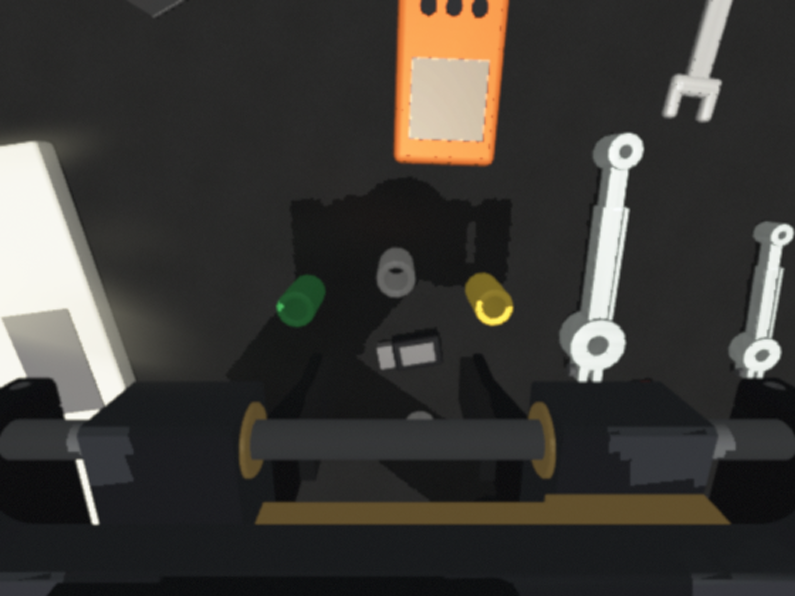

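The sleeve is at (396,270) in the scaled image, directly below the jaws. The arm's hub is at (598,343) and its eye at (625,151).

```bash
cat >> h.py <<'E'
def proj(c,p):
    q=c['extrinsics'][:3,:3]@np.array(p,float)+c['extrinsics'][:3,3];return np.array([c['fx']*q[0]/q[2]+c['cx'],c['fy']*q[1]/q[2]+c['cy']])
def disc(c,P,xy,r,z0,z1,R):
    m=(P[...,2]>z0)&(P[...,2]<z1)&(np.hypot(P[...,0]-xy[0],P[...,1]-xy[1])<r)
    m=m.astype(np.uint8);cn,_=cv2.findContours(m,0,1)
    if not cn: return None
    k=max(cn,key=cv2.contourArea);(u,v),rad=cv2.minEnclosingCircle(k);el=cv2.fitEllipse(k) if len(k)>5 else None
    return m.sum(),(u,v),el,ray(c,*el[0],R)[:2].round(1)
E
python3 - <<'E'
from h import *
c=cam('wrist');P=pts(c);s=robot.sense();print(s['ee_pos'],s['time_s'])
zs=P[150:230,250:310,2];print(np.percentile(zs[zs>30],[50,90,97]))
print('sleeve',disc(c,P,(595,327),25,48,66,56))
print('hub',disc(c,P,(505.6,161.6),30,25,38,30))
print('eye',disc(c,P,(665.4,141.1),22,25,38,30))
# bore by brightness
g=cv2.cvtColor(c['image'],cv2.COLOR_RGB2GRAY)
for n,p,w in(('hub',(505.6,161.6,30),18),('eye',(665.4,141.1,30),12)):
    u,v=proj(c,p).astype(int);r=g[v-w:v+w,u-w:u+w];m=(r<110).astype(np.uint8)
    k,l,st,ce=cv2.connectedComponentsWithStats(m)
    for i in range(1,k):
        if 8<st[i,4]<200: print(n,st[i,4],ce[i]+[u-w,v-w],ray(c,*(ce[i]+[u-w,v-w]),30)[:2].round(1))
print(g[180:205,268:292])
E
```

```text
[598.55164079 322.67654542 229.11590054] 1.05
[56.18345241 57.71347012 58.65913578]
sleeve (np.uint64(410), (274.5, 200.5), ((274.6142272949219, 200.5142059326172), (25.946239471435547, 26.629182815551758), 177.09303283691406), array([596.4, 326.2]))
hub (np.uint64(1084), (416.0, 245.0), ((416.2817077636719, 244.84671020507812), (36.137508392333984, 41.85574722290039), 33.125343322753906), array([508.3, 162.1]))
eye (np.uint64(533), (433.5, 114.5), ((433.4645080566406, 113.09068298339844), (23.829944610595703, 31.88275146484375), 24.008161544799805), array([662.3, 141.8]))
hub 9 [406.88888889 230.        ] [529.7 173.2]
hub 29 [430.96551724 230.10344828] [525.3 144.1]
hub 57 [417.42105263 245.47368421] [507.2 160.7]
hub 26 [399.46153846 260.46153846] [489.8 183.3]
hub 40 [430.15  260.825] [483.8 145. ]
eye 48 [425.52083333 100.33333333] [676.7 150.3]
eye 14 [443.          98.78571429] [675.6 131.7]
eye 10 [434.3 111.8] [663.5 140.9]
[[ 36  50  61  72  80  84  84  83  82  81  80  75  59  42  30  26  23  21
   23  23  21  22  22  23]
 [ 62  78  85  88  90  90  91  90  89  89  89  87  8
[... 1672 characters left out ...]
91  92  91  90  88  84  82  83  85  88  90  91  91  96 100 103 104
  100  88  52  26  23  22]
 [ 90  91  92  92  93  93  92  91  91  90  90  91  90  90  93  98 102 102
  101  90  57  29  22  25]
 [ 90  90  92  93  93  93  92  92  91  91  91  91  90  90  92  98 101 103
  102  91  61  32  24  30]
 [ 91  90  92  93  93  92  92  92  92  91  91  91  90  90  91  97 103 103
  102  93  63  35  30  37]
 [ 90  92  93  93  91  93  92  92  92  92  91  91  90  90  91  97 101 102
  101  93  63  36  37  42]
 [ 91  92  93  93  93  93  93  93  92  92  92  91  90  89  92  97 102 102
  101  91  59  37  40  41]
 [ 91  92  92  93  92  93  93  93  92  92  92  90  90  90  93  99 102 103
  101  88  56  40  40  42]]
```

Call:
{"op": "apply_moves", "data": {"steps": [{"tx": 0.005, "ty": -0.002, "tz": -0.2, "rx": 0, "ry": 0, "rz": 0}, {"tx": 0, "ty": 0, "tz": -0.22, "rx": 0, "ry": 0, "rz": 0}, {"tx": 0, "ty": 0, "tz": -0.2, "rx": 0, "ry": 0, "rz": 0}, {"tx": 0, "ty": 0, "tz": -0.15, "rx": 0, "ry": 0, "rz": 0}, {"tx": 0, "ty": 0, "tz": -0.1, "rx": 0, "ry": 0, "rz": 0}, {"tx": 0, "ty": 0, "tz": -0.07, "rx": 0, "ry": 0, "rz": 0}, {"tx": 0, "ty": 0, "tz": -0.038, "rx": 0, "ry": 0, "rz": 0}, {"tx": 0, "ty": 0, "tz": 0, "rx": 0, "ry": 0, "rz": 0}]}}

```text
time_s: 1.85
ee_pos: [595.5, 326.5, 34.3]
tool_rot: [[0.99, -0.138, -0.001], [-0.138, -0.99, -0.001], [-0.001, 0.001, -1.0]]
wrist_force: [-0.1, 0.2, -0.4]
gripper_width: 49.9
grip_force: 0.0
```

Call:
{"op": "apply_moves", "data": {"steps": [{"tx": 0, "ty": 0, "tz": 0, "rx": 0, "ry": 0, "rz": 0}, {"tx": 0, "ty": 0, "tz": 0, "rx": 0, "ry": 0, "rz": 0}, {"tx": 0, "ty": 0, "tz": 0, "rx": 0, "ry": 0, "rz": 0}]}}

```text
time_s: 2.15
ee_pos: [596.4, 326.9, 36.2]
tool_rot: [[0.99, -0.138, 0.002], [-0.138, -0.99, 0.001], [0.001, -0.002, -1.0]]
wrist_force: [0.9, 0.1, -0.1]
gripper_width: 50.0
grip_force: 0.0
```

Call:
{"op": "apply_moves", "data": {"steps": [{"tx": 0, "ty": 0, "tz": 0, "rx": 0, "ry": 0, "rz": 0}, {"tx": 0, "ty": 0, "tz": 0, "rx": 0, "ry": 0, "rz": 0}, {"tx": 0, "ty": 0, "tz": 0, "rx": 0, "ry": 0, "rz": 0}, {"tx": 0, "ty": 0, "tz": 0, "rx": 0, "ry": 0, "rz": 0}, {"tx": 0, "ty": 0, "tz": 0, "rx": 0, "ry": 0, "rz": 0}, {"tx": 0, "ty": 0, "tz": 0, "rx": 0, "ry": 0, "rz": 0}], "fingers": -0.6, "force": 25}}

```text
time_s: 2.75
ee_pos: [595.9, 326.5, 35.1]
tool_rot: [[0.99, -0.138, 0.0], [-0.138, -0.99, -0.0], [0.0, -0.0, -1.0]]
wrist_force: [-0.2, -0.8, 1.3]
gripper_width: 29.6
grip_force: 25.0
```

Call:
{"op": "apply_moves", "data": {"steps": [{"tx": 0, "ty": 0, "tz": 0, "rx": 0, "ry": 0, "rz": 0}, {"tx": 0, "ty": 0, "tz": 0, "rx": 0, "ry": 0, "rz": 0}, {"tx": 0, "ty": 0, "tz": 0, "rx": 0, "ry": 0, "rz": 0}]}}

```text
time_s: 3.05
ee_pos: [596.0, 326.5, 35.0]
tool_rot: [[0.99, -0.138, 0.0], [-0.138, -0.99, -0.0], [0.0, -0.0, -1.0]]
wrist_force: [0.1, 0.3, 1.6]
gripper_width: 29.5
grip_force: 25.0
```

Call:
{"op": "apply_moves", "data": {"steps": [{"tx": 0, "ty": 0, "tz": 0.05, "rx": 0, "ry": 0, "rz": 0}, {"tx": 0, "ty": 0, "tz": 0.17, "rx": 0, "ry": 0, "rz": 0}, {"tx": 0, "ty": 0, "tz": 0.2, "rx": 0, "ry": 0, "rz": 0}, {"tx": 0, "ty": 0, "tz": 0.2, "rx": 0, "ry": 0, "rz": 0}, {"tx": -0.02, "ty": -0.06, "tz": 0.105, "rx": 0, "ry": 0, "rz": 0}, {"tx": -0.06, "ty": -0.18, "tz": 0, "rx": 0, "ry": 0, "rz": 0}, {"tx": -0.06, "ty": -0.18, "tz": 0, "rx": 0, "ry": 0, "rz": 0}, {"tx": -0.06, "ty": -0.18, "tz": 0, "rx": 0, "ry": 0, "rz": 0}]}}

```text
time_s: 3.85
ee_pos: [555.2, 205.4, 180.6]
tool_rot: [[0.99, -0.138, 0.001], [-0.138, -0.99, 0.001], [0.0, -0.001, -1.0]]
wrist_force: [1.7, -0.1, -1.1]
gripper_width: 29.9
grip_force: 25.0
```

Call:
{"op": "apply_moves", "data": {"steps": [{"tx": -0.06, "ty": -0.18, "tz": 0, "rx": 0, "ry": 0, "rz": 0}, {"tx": -0.06, "ty": -0.18, "tz": 0, "rx": 0, "ry": 0, "rz": 0}, {"tx": -0.06, "ty": -0.18, "tz": 0, "rx": 0, "ry": 0, "rz": 0}, {"tx": -0.06, "ty": -0.18, "tz": 0, "rx": 0, "ry": 0, "rz": 0}, {"tx": -0.06, "ty": -0.18, "tz": 0, "rx": 0, "ry": 0, "rz": 0}, {"tx": -0.06, "ty": -0.18, "tz": 0, "rx": 0, "ry": 0, "rz": 0}, {"tx": -0.06, "ty": -0.18, "tz": 0, "rx": 0, "ry": 0, "rz": 0}, {"tx": -0.06, "ty": -0.18, "tz": 0, "rx": 0, "ry": 0, "rz": 0}]}}

```text
time_s: 4.65
ee_pos: [459.2, -82.8, 180.7]
tool_rot: [[0.99, -0.138, 0.001], [-0.138, -0.99, 0.0], [0.001, -0.0, -1.0]]
wrist_force: [0.7, -0.5, -0.3]
gripper_width: 29.5
grip_force: 25.0
```

Call:
{"op": "apply_moves", "data": {"steps": [{"tx": -0.06, "ty": -0.18, "tz": 0, "rx": 0, "ry": 0, "rz": 0}, {"tx": -0.06, "ty": -0.18, "tz": 0, "rx": 0, "ry": 0, "rz": 0}, {"tx": -0.06, "ty": -0.18, "tz": 0, "rx": 0, "ry": 0, "rz": 0}, {"tx": -0.02, "ty": -0.06, "tz": 0, "rx": 0, "ry": 0, "rz": 0}, {"tx": 0, "ty": 0, "tz": 0, "rx": 0, "ry": 0, "rz": 0}, {"tx": 0, "ty": 0, "tz": 0, "rx": 0, "ry": 0, "rz": 0}, {"tx": 0, "ty": 0, "tz": 0, "rx": 0, "ry": 0, "rz": 0}, {"tx": 0, "ty": 0, "tz": 0, "rx": 0, "ry": 0, "rz": 0}]}}

```text
time_s: 5.45
ee_pos: [420.3, -200.7, 180.0]
tool_rot: [[0.991, -0.137, 0.0], [-0.137, -0.991, 0.0], [0.0, -0.0, -1.0]]
wrist_force: [0.0, -0.2, -0.4]
gripper_width: 29.4
grip_force: 25.0
```

```bash
python3 - <<'E'
from h import *
c=cam('wrist'); s=robot.sense();print(s['ee_pos'],s['qpos'],s['wrist_force']);save(c,'w3.png',s=1.42)
P=pts(c)
print('col',disc(c,P,(465,-212),25,90,115,103))
m=(P[...,2]>90)&(P[...,2]<115)&(np.hypot(P[...,0]-465,P[...,1]+212)<25);print(m.sum(),np.median(P[m],0),(P[m].min(0)+P[m].max(0))/2)
for n in('top','side'):cam(n)
E
```

```text
[ 420.3295482  -200.70412681  179.99995017] [-5.46229255e+00  9.21286188e+00 -2.54242003e+01 -4.36307474e-03
 -5.53539241e+01  8.76032145e+01] [-0.01101163  0.84648616 -0.64245005]
col (np.uint64(372), (290.0, 164.0), ((290.2594299316406, 163.90142822265625), (20.15031623840332, 21.761287689208984), 170.76376342773438), array([ 467.4, -215.3]))
372 [ 467.4437218  -215.34801359  103.40098174] [ 466.50822507 -215.47362883   97.95035409]
```

View pics/w3.png

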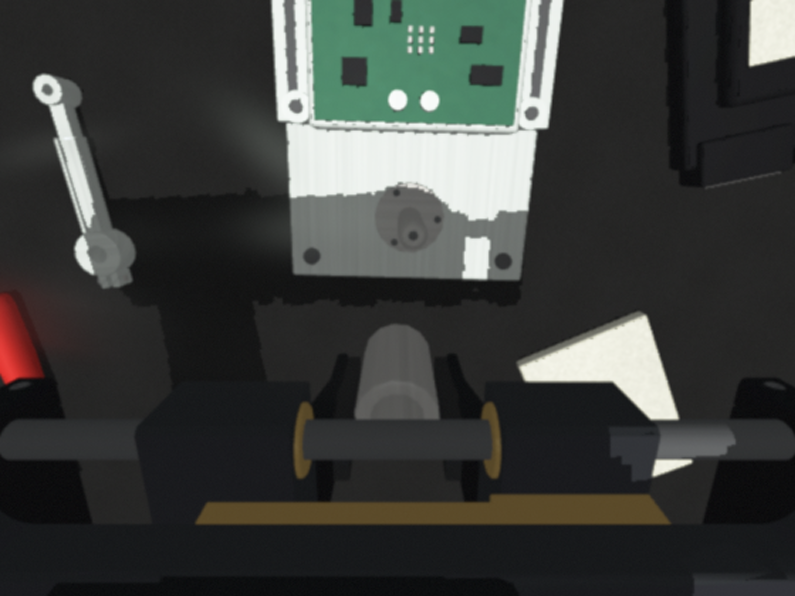

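The column top is at (413,236) in the scaled image, with a dark centre dot. The held sleeve's lower rim front is at about (398,323). Now the relative refinement.

```bash
python3 - <<'E'
from h import *
c=dict(np.load('wrist.npz'));P=pts(c)
g=cv2.cvtColor(c['image'],cv2.COLOR_RGB2GRAY)
r=g[160:172,284:298].astype(int);k=np.where(r<r.min()+25);print(r.min());w=(r.min()+25-r[k]);u=(k[1]*w).sum()/w.sum()+284;v=(k[0]*w).sum()/w.sum()+160
print('dot',u,v,ray(c,u,v,103)[:2])
for z0 in(97,100):
    print(z0,disc(c,P,(465,-215),25,z0,112,103))
# sleeve: by depth, points in z band near bottom
tx=np.array([.9905,-.1375]);ty=np.array([-.1375,-.9905]);t=np.array([420.3,-200.7])
m=(np.hypot(P[...,0]-t[0],P[...,1]-t[1])<26)&(P[...,2]>141)&(P[...,2]<205)
q=P[m];a=(q[:,:2]-t)@tx;b=(q[:,:2]-t)@ty
for z in range(142,205,8):
    k=abs(q[:,2]-z)<4
    if k.sum()>5: print(z,k.sum(),a[k].min().round(1),a[k].max().round(1),b[k].min().round(1),b[k].max().round(1))
# edge of sleeve bottom in image
col=g[215:260,276:286].mean(1).round();print(col)
print([ray(c,280,v,145)[:2].round(1)@tx-t@tx for v in(227,228,229,230)])
cs=g[255,240:320];print(cs)
# top/side views of col and held sleeve
for n,zs in(('top',(201,)),('side',(201,))):
    d=dict(np.load(n+'.npz'));Q=pts(d)
    h=np.hypot(Q[...,0]-466,Q[...,1]+214)<20
    for z0,z1 in((98,110),(60,95)):
        k=h&(Q[...,2]>z0)&(Q[...,2]<z1);print(n,z0,k.sum(),Q[k].mean(0).round(1) if k.any() else '')
E
```

```text
54
dot 290.525939177102 165.608228980322 [ 466.07657572 -215.37693812]
97 (np.uint64(346), (290.5, 164.5), ((290.42938232421875, 164.48313903808594), (19.840190887451172, 20.563520431518555), 5.74270486831665), array([ 466.9, -215.4]))
100 (np.uint64(339), (290.3387145996094, 164.53225708007812), ((290.4313659667969, 164.6500244140625), (19.704153060913086, 20.212064743041992), 12.49342155456543), array([ 466.8, -215.4]))
150 150 1.8 14.5 -14.6 13.9
158 205 1.3 14.6 -14.8 13.9
166 233 0.9 14.4 -15.0 13.9
174 526 -10.1 14.7 -23.4 23.6
182 774 -10.3 14.5 -23.5 23.5
190 779 -10.1 14.7 -23.6 23.6
198 1300 -5.3 14.6 -23.6 23.5
[38. 38. 38. 37. 38. 38. 38. 38. 38. 38. 38. 38. 44. 61. 78. 83. 84. 84.
 84. 84. 84. 84. 84. 84. 84. 84. 84. 84. 84. 84. 84. 84. 84. 84. 84. 84.
 84. 84. 84. 85. 84. 84. 85. 85. 85.]
[np.float64(13.77329999999995), np.float64(13.06619999999998), np.float64(12.359099999999955), np.float64(11.651999999999987)]
[17 17 18 18 20 24 25 22 23 23 24 24 24 28 39 57 75 81 82 82 83 83 83 83
 84 85 85 85 86 86 86 85 85 85 86 86 86 86 86 87 86 84 83 83 82 82 81 83
 84 86 86 85 84 84 85 84 84 84 83 83 82 82 77 65 45 32 25 21 22 21 22 21
 19 22 19 18 15 13 12 15]
top 98 0 
top 60 0 
side 98 21 [ 464.7 -211.2  101.4]
side 60 52 [ 464.6 -208.2   78.8]
```

Call:
{"op": "apply_moves", "data": {"steps": [{"tx": 0.12, "ty": -0.037, "tz": 0, "rx": 0, "ry": 0, "rz": 0}, {"tx": 0.1115, "ty": -0.037, "tz": 0, "rx": 0, "ry": 0, "rz": 0}, {"tx": 0, "ty": 0, "tz": -0.09, "rx": 0, "ry": 0, "rz": 0}, {"tx": 0, "ty": 0, "tz": -0.08, "rx": 0, "ry": 0, "rz": 0}, {"tx": 0, "ty": 0, "tz": 0, "rx": 0, "ry": 0, "rz": 0}, {"tx": 0, "ty": 0, "tz": 0, "rx": 0, "ry": 0, "rz": 0}, {"tx": 0, "ty": 0, "tz": 0, "rx": 0, "ry": 0, "rz": 0}, {"tx": 0, "ty": 0, "tz": 0, "rx": 0, "ry": 0, "rz": 0}]}}

```text
time_s: 6.4
ee_pos: [466.8, -216.4, 146.9]
tool_rot: [[0.99, -0.138, 0.002], [-0.138, -0.99, -0.0], [0.002, 0.0, -1.0]]
wrist_force: [-0.6, -0.7, -0.9]
gripper_width: 29.7
grip_force: 25.0
```

```bash
python3 - <<'E'
from h import *
s=robot.sense();print(s['ee_pos'],s['wrist_force'])
c=cam('side');P=pts(c)
u,v=proj(c,(466.6,-215.5,110)).astype(int);print(u,v)
save(c,'s1.png',(v-35,v+35,u-40,u+40),8)
g=cv2.cvtColor(c['image'],cv2.COLOR_RGB2GRAY)
w=cam('wrist');Q=pts(w)
E
```

```text
[ 466.78169469 -216.35362056  146.94823216] [-0.57390128 -0.72371329 -0.86224563]
320 154
```

View pics/s1.png

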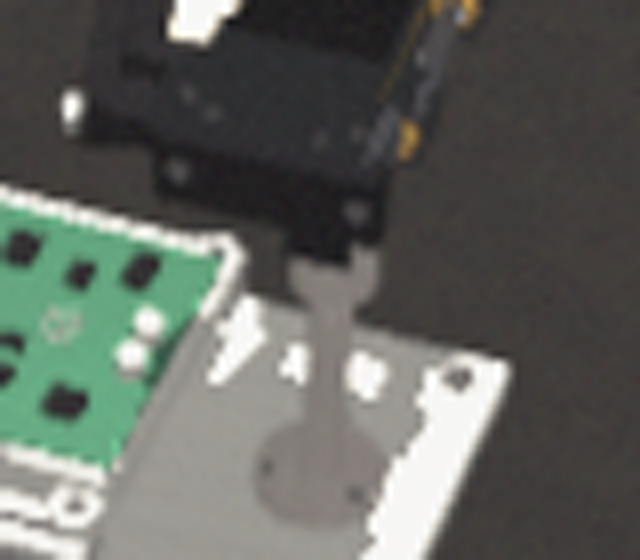

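The side crop shows the sleeve over the column: sleeve edges at x≈288–380, column at 303–352, so roughly 0.5 native px apart. I'll quantify that with sub-pixel edges.

```bash
python3 - <<'E'
from h import *
c=dict(np.load('side.npz'));s=robot.sense();print(s['ee_pos'])
g=cv2.cvtColor(c['image'],cv2.COLOR_RGB2GRAY)
print('vert',[proj(c,(466.6,-215.5,z)).round(2).tolist() for z in(40,80,103,111,125)])
v0,u0=119,280
for v in range(151,166): print(v,g[v,312:332])
for v in range(166,176,2): print(v,g[v,312:332], c['image'][v,320])
E
```

```text
[ 466.53792116 -216.34434264  146.70501863]
vert [[319.41, 172.72], [320.1, 162.45], [320.5, 156.33], [320.64, 154.17], [320.9, 150.34]]
151 [ 61  60  62  56  77  86  76  53  43  37  30  53 117 126 125  86  68  61
  62  62]
152 [ 61  60  60  60  99 120 115  97  96  92  79  80 120 127 125  87  65  63
  62  61]
153 [ 61  60  62  60 101 121 126 127 128 128 117 115 124 126 123  86  67  63
  64  61]
154 [ 60  62  62  60  95 119 124 128 128 129 130 127 127 125 118  81  63  62
  61  63]
155 [ 66  62  59  60  77 108 123 127 129 128 128 128 127 126 102  70  62  61
  63  61]
156 [145 102  79  68  62  80 108 125 128 127 129 129 117 106  78  63  62  60
  61  62]
157 [198 146 127 119 103  97 101 122 131 131 130 129  92  64  61  61  62  58
  63  63]
158 [195 156 155 154 144 139 125 124 129 136 129 128  80  60  63  63  61  61
  62  61]
159 [196 156 154 153 155 155 134 125 130 133 127 127 103  85  71  60  63  60
  61  60]
160 [236 175 154 153 155 155 133 125 127 128 128 129 138 132 120 117 102  76
  69  62]
161 [241 180 155 155 154 154 133 126 127 128 129 131 150 151 152 155 144 123
 117 101]
162 [180 155 154 156 222 229 169 129 127 128 129 131 149 150 149 152 153 153
 151 141]
163 [156 156 156 154 245 247 192 131 127 128 125 144 220 228 171 152 154 152
 152 151]
164 [156 155 155 223 246 247 178 125 126 128 126 180 245 246 234 227 171 151
 152 151]
165 [155 155 155 232 238 246 178 125 126 127 125 202 245 246 246 246 193 152
 152 152]
166 [153 153 152 152 154 232 158 125 128 127 126 199 245 246 246 240 177 153
 153 151] [132 127 121]
168 [156 155 154 154 154 145 129 125 126 127 126 141 153 232 238 179 154 153
 152 153] [131 125 121]
170 [153 152 151 153 155 147 128 126 127 126 125 134 150 153 152 152 152 152
 152 154] [132 126 121]
172 [155 151 144 136 130 125 125 127 129 127 124 132 138 146 151 153 154 152
 152 152] [133 128 122]
174 [145 129 126 127 127 126 125 126 127 128 124 128 131 130 134 146 152 153
 151 219] [132 125 120]
```

Call:
{"op": "apply_moves", "data": {"steps": [{"tx": 0.0035, "ty": 0.004, "tz": 0, "rx": 0, "ry": 0, "rz": 0}, {"tx": 0, "ty": 0, "tz": 0, "rx": 0, "ry": 0, "rz": 0}, {"tx": 0, "ty": 0, "tz": -0.01, "rx": 0, "ry": 0, "rz": 0}, {"tx": 0, "ty": 0, "tz": -0.01, "rx": 0, "ry": 0, "rz": 0}, {"tx": 0, "ty": 0, "tz": -0.01, "rx": 0, "ry": 0, "rz": 0}, {"tx": 0, "ty": 0, "tz": -0.01, "rx": 0, "ry": 0, "rz": 0}, {"tx": 0, "ty": 0, "tz": -0.005, "rx": 0, "ry": 0, "rz": 0}, {"tx": 0, "ty": 0, "tz": 0, "rx": 0, "ry": 0, "rz": 0}]}}

```text
time_s: 7.3
ee_pos: [466.8, -215.5, 136.7]
tool_rot: [[0.99, -0.138, -0.001], [-0.138, -0.99, 0.0], [-0.001, 0.0, -1.0]]
wrist_force: [0.6, 0.6, -0.5]
gripper_width: 29.6
grip_force: 25.0
```

Call:
{"op": "apply_moves", "data": {"steps": [{"tx": 0, "ty": 0, "tz": -0.005, "rx": 0, "ry": 0, "rz": 0}, {"tx": 0, "ty": 0, "tz": -0.005, "rx": 0, "ry": 0, "rz": 0}, {"tx": 0, "ty": 0, "tz": 0, "rx": 0, "ry": 0, "rz": 0}, {"tx": 0, "ty": 0, "tz": 0, "rx": 0, "ry": 0, "rz": 0}]}}

```text
time_s: 7.7
ee_pos: [466.9, -215.5, 134.9]
tool_rot: [[0.99, -0.138, -0.0], [-0.138, -0.99, -0.0], [-0.0, 0.0, -1.0]]
wrist_force: [0.2, -0.5, -0.1]
gripper_width: 29.4
grip_force: 25.0
```

Bottom rim is about 3 mm below the column top with no force, so the sleeve is engaged. I'll continue gently.

Call:
{"op": "apply_moves", "data": {"steps": [{"tx": 0, "ty": 0, "tz": -0.01, "rx": 0, "ry": 0, "rz": 0}, {"tx": 0, "ty": 0, "tz": -0.01, "rx": 0, "ry": 0, "rz": 0}, {"tx": 0, "ty": 0, "tz": -0.01, "rx": 0, "ry": 0, "rz": 0}, {"tx": 0, "ty": 0, "tz": -0.01, "rx": 0, "ry": 0, "rz": 0}, {"tx": 0, "ty": 0, "tz": -0.01, "rx": 0, "ry": 0, "rz": 0}, {"tx": 0, "ty": 0, "tz": 0, "rx": 0, "ry": 0, "rz": 0}, {"tx": 0, "ty": 0, "tz": 0, "rx": 0, "ry": 0, "rz": 0}]}}

```text
time_s: 8.4
ee_pos: [466.9, -215.5, 124.9]
tool_rot: [[0.99, -0.138, -0.0], [-0.138, -0.99, -0.0], [-0.0, 0.0, -1.0]]
wrist_force: [0.4, 0.1, -1.2]
gripper_width: 29.2
grip_force: 25.0
```

```bash
python3 - <<'E'
from h import *
c=cam('side');u,v=proj(c,(466.6,-215.5,90)).astype(int)
save(c,'s2.png',(v-35,v+35,u-40,u+40),8)
s=robot.sense();print(s['wrist_force'],s['torque'])
E
```

```text
[-0.12125617  1.27555559 -0.32561121] [-0.03427421 -0.02022291  0.04250472]
```

View pics/s2.png

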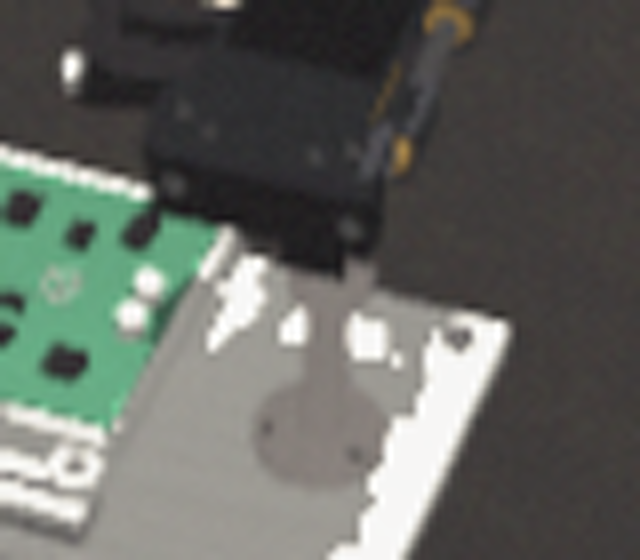

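The sleeve's lower edge at crop (345,285) has moved down around the column, with no force. I'll keep guiding it down.

Call:
{"op": "apply_moves", "data": {"steps": [{"tx": 0, "ty": 0, "tz": -0.015, "rx": 0, "ry": 0, "rz": 0}, {"tx": 0, "ty": 0, "tz": -0.02, "rx": 0, "ry": 0, "rz": 0}, {"tx": 0, "ty": 0, "tz": -0.025, "rx": 0, "ry": 0, "rz": 0}, {"tx": 0, "ty": 0, "tz": -0.025, "rx": 0, "ry": 0, "rz": 0}, {"tx": 0, "ty": 0, "tz": -0.025, "rx": 0, "ry": 0, "rz": 0}, {"tx": 0, "ty": 0, "tz": -0.02, "rx": 0, "ry": 0, "rz": 0}, {"tx": 0, "ty": 0, "tz": -0.015, "rx": 0, "ry": 0, "rz": 0}, {"tx": 0, "ty": 0, "tz": 0, "rx": 0, "ry": 0, "rz": 0}]}}

```text
time_s: 9.25
ee_pos: [466.6, -215.5, 95.4]
tool_rot: [[0.99, -0.138, -0.001], [-0.138, -0.99, 0.0], [-0.001, -0.0, -1.0]]
wrist_force: [0.2, -0.5, 0.6]
gripper_width: 29.8
grip_force: 25.0
```

Call:
{"op": "apply_moves", "data": {"steps": [{"tx": 0, "ty": 0, "tz": -0.025, "rx": 0, "ry": 0, "rz": 0}, {"tx": 0, "ty": 0, "tz": -0.025, "rx": 0, "ry": 0, "rz": 0}, {"tx": 0, "ty": 0, "tz": -0.025, "rx": 0, "ry": 0, "rz": 0}, {"tx": 0, "ty": 0, "tz": -0.025, "rx": 0, "ry": 0, "rz": 0}, {"tx": 0, "ty": 0, "tz": -0.025, "rx": 0, "ry": 0, "rz": 0}, {"tx": 0, "ty": 0, "tz": -0.02, "rx": 0, "ry": 0, "rz": 0}, {"tx": 0, "ty": 0, "tz": -0.01, "rx": 0, "ry": 0, "rz": 0}, {"tx": 0, "ty": 0, "tz": 0, "rx": 0, "ry": 0, "rz": 0}]}}

```text
time_s: 10.05
ee_pos: [466.7, -215.5, 64.6]
tool_rot: [[0.99, -0.138, -0.001], [-0.138, -0.99, 0.0], [-0.001, 0.0, -1.0]]
wrist_force: [0.0, -0.1, -1.3]
gripper_width: 29.5
grip_force: 25.0
```

Call:
{"op": "apply_moves", "data": {"steps": [{"tx": 0, "ty": 0, "tz": -0.005, "rx": 0, "ry": 0, "rz": 0}, {"tx": 0, "ty": 0, "tz": -0.005, "rx": 0, "ry": 0, "rz": 0}, {"tx": 0, "ty": 0, "tz": 0, "rx": 0, "ry": 0, "rz": 0}, {"tx": 0, "ty": 0, "tz": 0, "rx": 0, "ry": 0, "rz": 0}, {"tx": 0, "ty": 0, "tz": 0, "rx": 0, "ry": 0, "rz": 0}]}}

```text
time_s: 10.55
ee_pos: [467.0, -215.5, 63.1]
tool_rot: [[0.99, -0.138, 0.0], [-0.138, -0.99, -0.0], [0.0, 0.0, -1.0]]
wrist_force: [0.9, 0.4, -1.0]
gripper_width: 29.4
grip_force: 25.0
```

Call:
{"op": "apply_moves", "data": {"steps": [{"tx": 0, "ty": 0, "tz": -0.005, "rx": 0, "ry": 0, "rz": 0}, {"tx": 0, "ty": 0, "tz": -0.005, "rx": 0, "ry": 0, "rz": 0}, {"tx": 0, "ty": 0, "tz": -0.004, "rx": 0, "ry": 0, "rz": 0}, {"tx": 0, "ty": 0, "tz": 0, "rx": 0, "ry": 0, "rz": 0}, {"tx": 0, "ty": 0, "tz": 0, "rx": 0, "ry": 0, "rz": 0}]}}

```text
time_s: 11.05
ee_pos: [466.9, -215.5, 60.1]
tool_rot: [[0.99, -0.138, -0.0], [-0.138, -0.99, 0.0], [-0.0, -0.0, -1.0]]
wrist_force: [-0.0, 0.2, -0.5]
gripper_width: 30.0
grip_force: 25.0
```

Call:
{"op": "apply_moves", "data": {"steps": [{"tx": 0, "ty": 0, "tz": -0.004, "rx": 0, "ry": 0, "rz": 0}, {"tx": 0, "ty": 0, "tz": 0, "rx": 0, "ry": 0, "rz": 0}, {"tx": 0, "ty": 0, "tz": 0, "rx": 0, "ry": 0, "rz": 0}]}}

```text
time_s: 11.35
ee_pos: [467.0, -215.6, 59.9]
tool_rot: [[0.99, -0.138, 0.0], [-0.138, -0.99, -0.0], [0.0, 0.0, -1.0]]
wrist_force: [-1.4, 0.3, 5.0]
gripper_width: 29.4
grip_force: 25.0
```

Contact is at TCP z 59.9, where 60 was expected, with 5 N, so the sleeve is home. I'll release and lift.

Call:
{"op": "apply_moves", "data": {"steps": [{"tx": 0, "ty": 0, "tz": 0, "rx": 0, "ry": 0, "rz": 0}, {"tx": 0, "ty": 0, "tz": 0, "rx": 0, "ry": 0, "rz": 0}, {"tx": 0, "ty": 0, "tz": 0, "rx": 0, "ry": 0, "rz": 0}, {"tx": 0, "ty": 0, "tz": 0, "rx": 0, "ry": 0, "rz": 0}, {"tx": 0, "ty": 0, "tz": 0.05, "rx": 0, "ry": 0, "rz": 0}, {"tx": 0, "ty": 0, "tz": 0.15, "rx": 0, "ry": 0, "rz": 0}, {"tx": 0, "ty": 0, "tz": 0.2, "rx": 0, "ry": 0, "rz": 0}, {"tx": 0, "ty": 0, "tz": 0.2, "rx": 0, "ry": 0, "rz": 0}], "fingers": 0.3}}

```text
time_s: 12.15
ee_pos: [466.6, -215.5, 181.1]
tool_rot: [[0.99, -0.138, -0.001], [-0.138, -0.99, -0.0], [-0.001, 0.0, -1.0]]
wrist_force: [-0.1, -0.5, 0.6]
gripper_width: 56.4
grip_force: 0.0
```

Call:
{"op": "apply_moves", "data": {"steps": [{"tx": 0.014, "ty": 0.189, "tz": 0, "rx": 0, "ry": 0, "rz": 0}, {"tx": 0.014, "ty": 0.189, "tz": 0, "rx": 0, "ry": 0, "rz": 0}, {"tx": 0.014, "ty": 0.189, "tz": 0, "rx": 0, "ry": 0, "rz": 0}, {"tx": 0.014, "ty": 0.189, "tz": 0, "rx": 0, "ry": 0, "rz": 0}, {"tx": 0.014, "ty": 0.189, "tz": 0, "rx": 0, "ry": 0, "rz": 0}, {"tx": 0.014, "ty": 0.189, "tz": 0, "rx": 0, "ry": 0, "rz": 0}, {"tx": 0.014, "ty": 0.189, "tz": 0, "rx": 0, "ry": 0, "rz": 0}, {"tx": 0.014, "ty": 0.189, "tz": 0, "rx": 0, "ry": 0, "rz": 0}]}}

```text
time_s: 12.95
ee_pos: [489.2, 88.5, 180.3]
tool_rot: [[0.99, -0.138, 0.001], [-0.138, -0.99, 0.0], [0.001, -0.001, -1.0]]
wrist_force: [0.7, 0.3, -0.3]
gripper_width: 56.7
grip_force: 0.0
```

Call:
{"op": "apply_moves", "data": {"steps": [{"tx": 0.014, "ty": 0.189, "tz": 0, "rx": 0, "ry": 0, "rz": 0}, {"tx": 0.014, "ty": 0.189, "tz": 0, "rx": 0, "ry": 0, "rz": 0}, {"tx": 0, "ty": 0, "tz": 0, "rx": 0, "ry": 0, "rz": 0}, {"tx": 0, "ty": 0, "tz": 0, "rx": 0, "ry": 0, "rz": 0}, {"tx": 0, "ty": 0, "tz": 0, "rx": 0, "ry": 0, "rz": 0}, {"tx": 0, "ty": 0, "tz": 0, "rx": 0, "ry": 0, "rz": 0}, {"tx": 0, "ty": 0, "tz": 0, "rx": 0, "ry": 0, "rz": 0}, {"tx": 0, "ty": 0, "tz": 0, "rx": 0, "ry": 0, "rz": 0}]}}

```text
time_s: 13.75
ee_pos: [494.9, 161.8, 179.5]
tool_rot: [[0.99, -0.14, 0.0], [-0.14, -0.99, 0.0], [0.0, -0.0, -1.0]]
wrist_force: [-0.4, 0.4, 0.6]
gripper_width: 56.4
grip_force: 0.0
```

```bash
python3 - <<'E'
from h import *
for n in('side','top'):
    c=cam(n);P=pts(c)
    m=np.hypot(P[...,0]-466,P[...,1]+214)<18
    k=m&(P[...,2]>60)&(P[...,2]<115);z=P[k][:,2];print(n,np.histogram(z,bins=range(60,116,5)))
    if n=='side':
        u,v=proj(c,(466.6,-215.5,70)).astype(int);a=c['image'][v-30:v+30,u-35:u+35]
c=cam('wrist');P=pts(c);s=robot.sense();print(s['ee_pos'])
w=c['image']
A=cv2.resize(a,(560,480),interpolation=cv2.INTER_CUBIC);
cv2.imwrite('pics/s3.png',A[:,:,::-1]);save(c,'w4.png',s=1.42)
E
```

```text
side (array([0, 0, 0, 0, 0, 0, 0, 0, 6, 0, 0]), array([ 60,  65,  70,  75,  80,  85,  90,  95, 100, 105, 110, 115]))
top (array([ 3,  3,  3, 17, 37,  5,  2,  3, 18,  4,  0]), array([ 60,  65,  70,  75,  80,  85,  90,  95, 100, 105, 110, 115]))
[494.9589465  162.16689972 179.39507304]
```

View pics/w4.png

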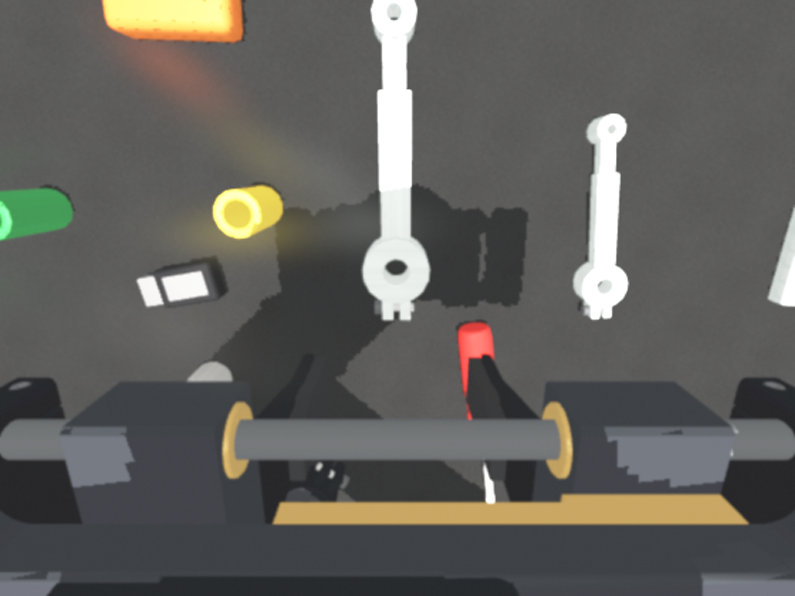

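View pics/s3.png

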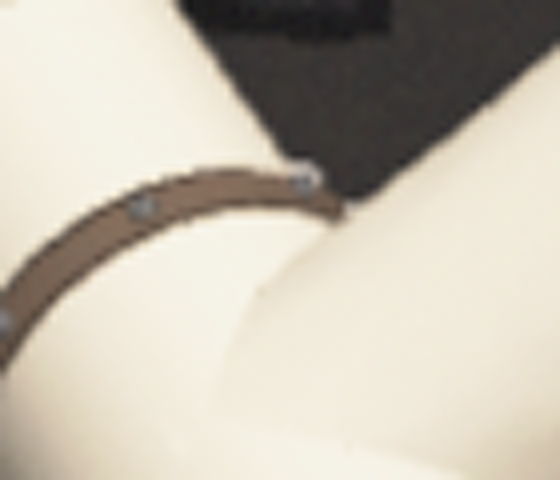

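The side view is blocked by the arm itself, but the top depth peaks at about 81 mm and 103 mm, so the sleeve is seated. In the wrist view the bore is at (396,267), the eye at (394,12), and the web nearly parallel to the tool axis. The rest is numeric.

```bash
python3 - <<'E'
from h import *
c=cam('wrist');P=pts(c);s=robot.sense();t=s['ee_pos'][:2];R=np.array(s['tool_rot']);print(s['ee_pos'],s['time_s'],np.degrees(np.arctan2(R[1,0],R[0,0])))
g=cv2.cvtColor(c['image'],cv2.COLOR_RGB2GRAY)
def hole(p,w,th):
    u,v=proj(c,p).astype(int);u0,v0=max(u-w,0),max(v-w,0);r=g[v0:v+w,u0:u+w];m=(r<th).astype(np.uint8)
    k,l,st,ce=cv2.connectedComponentsWithStats(m)
    H,W=r.shape
    for i in range(1,k):
        if st[i,4]>8 and st[i,0]>0 and st[i,1]>0 and st[i,0]+st[i,2]<W and st[i,1]+st[i,3]<H: q=ce[i]+[u0,v0];print(st[i],q,ray(c,*q,30)[:2].round(1))
for th in(90,120,150): hole((507.3,161,30),20,th)
for th in(110,150,190): hole((663.5,141,30),12,th)
# web edges in tool frame via silhouette at several distances
tx,ty=R[:2,0],R[:2,1]
m=(P[...,2]>14)&(P[...,2]<40)
q=P[m];d=q[:,:2]-t;a=d@tx;b=d@ty
for x in range(0,190,10):
    k=(abs(a-x)<4)&(abs(b)<35)
    if k.sum()>4: print(x,k.sum(),np.percentile(b[k],[1,99]).round(1),np.median(q[k,2]).round(1))
for n in(('hub',(507,161),30,25,38),('eye',(664,141),20,25,38)):print(n[0],disc(c,P,*n[1:],30))
E
```

```text
[494.94141681 162.27072454 179.36907549] 13.95 -7.976291978890888
[14 15 14  9 95] [278.67368421 187.93684211] [508.7 160.9]
[ 14  14  14  10 108] [278.5462963  187.78703704] [508.9 161. ]
[ 14  14  15  11 126] [278.78571429 187.91269841] [508.7 160.8]
[11 12  5  2 10] [277.   12.5] [660.6 140.9]
0 350 [-21.5  20.5] 30.8
10 235 [-23.4  22.8] 30.9
20 298 [-22.1  20.8] 30.9
30 276 [-17.   16.4] 30.7
40 167 [-10.1   8.7] 25.4
50 167 [-10.    8.6] 25.4
60 167 [-10.8   8.5] 25.5
70 186 [-10.7   8.4] 25.4
80 189 [-10.6   8.3] 25.5
90 189 [-10.5   8.3] 25.4
100 199 [-10.4   8.2] 25.3
110 198 [-11.1   8.1] 25.6
120 209 [-11.   8.] 25.5
130 163 [-10.4   7.4] 25.0
140 155 [-8.3  5.3] 25.1
150 162 [-8.1  5.2] 25.0
160 285 [-12.5   9.4] 30.2
170 243 [-14.6  11. ] 30.7
180 12 [-11.8   9.7] 30.5
hub (np.uint64(1627), (279.0, 187.7142791748047), ((278.65771484375, 188.51014709472656), (44.697120666503906, 53.68077850341797), 178.51513671875), array([508.1, 161. ]))
eye (np.uint64(700), (277.5, 15.071428298950195), ((277.2980651855469, 13.906370162963867), (30.329330444335938, 35.96105194091797), 1.56154203414917), array([659.5, 140.8]))
```

Call:
{"op": "apply_moves", "data": {"steps": [{"tx": 0.152, "ty": -0.019, "tz": 0, "rx": 0, "ry": 0, "rz": 0.02}, {"tx": 0.152, "ty": -0.019, "tz": -0.05, "rx": 0, "ry": 0, "rz": 0}, {"tx": 0, "ty": 0, "tz": -0.2, "rx": 0, "ry": 0, "rz": 0}, {"tx": 0, "ty": 0, "tz": -0.2, "rx": 0, "ry": 0, "rz": 0}, {"tx": 0, "ty": 0, "tz": -0.2, "rx": 0, "ry": 0, "rz": 0}, {"tx": 0, "ty": 0, "tz": -0.1, "rx": 0, "ry": 0, "rz": 0}, {"tx": 0, "ty": 0, "tz": -0.05, "rx": 0, "ry": 0, "rz": 0}, {"tx": 0, "ty": 0, "tz": 0, "rx": 0, "ry": 0, "rz": 0}]}}

```text
time_s: 14.75
ee_pos: [555.2, 154.5, 18.2]
tool_rot: [[0.992, -0.128, -0.002], [-0.128, -0.992, -0.001], [-0.002, 0.002, -1.0]]
wrist_force: [-0.2, 0.4, 0.3]
gripper_width: 56.7
grip_force: 0.0
```

Call:
{"op": "apply_moves", "data": {"steps": [{"tx": 0, "ty": 0, "tz": -0.02, "rx": 0, "ry": 0, "rz": 0}, {"tx": 0, "ty": 0, "tz": -0.01, "rx": 0, "ry": 0, "rz": 0}, {"tx": 0, "ty": 0, "tz": 0, "rx": 0, "ry": 0, "rz": 0}, {"tx": 0, "ty": 0, "tz": 0, "rx": 0, "ry": 0, "rz": 0}, {"tx": 0, "ty": 0, "tz": 0, "rx": 0, "ry": 0, "rz": 0}, {"tx": 0, "ty": 0, "tz": 0, "rx": 0, "ry": 0, "rz": 0}, {"tx": 0, "ty": 0, "tz": 0, "rx": 0, "ry": 0, "rz": 0}]}}

```text
time_s: 15.45
ee_pos: [555.8, 154.9, 13.5]
tool_rot: [[0.992, -0.128, 0.0], [-0.128, -0.992, 0.0], [0.0, -0.0, -1.0]]
wrist_force: [-0.2, -0.1, 0.1]
gripper_width: 56.5
grip_force: 0.0
```

Call:
{"op": "apply_moves", "data": {"steps": [{"tx": 0, "ty": 0, "tz": -0.014, "rx": 0, "ry": 0, "rz": 0}, {"tx": 0, "ty": 0, "tz": 0, "rx": 0, "ry": 0, "rz": 0}, {"tx": 0, "ty": 0, "tz": 0, "rx": 0, "ry": 0, "rz": 0}, {"tx": 0, "ty": 0, "tz": 0, "rx": 0, "ry": 0, "rz": 0}]}}

```text
time_s: 15.85
ee_pos: [555.7, 154.9, 10.5]
tool_rot: [[0.992, -0.128, -0.0], [-0.128, -0.992, -0.0], [-0.0, 0.0, -1.0]]
wrist_force: [0.4, 0.1, 0.6]
gripper_width: 56.5
grip_force: 0.0
```

Call:
{"op": "apply_moves", "data": {"steps": [{"tx": 0, "ty": 0, "tz": 0, "rx": 0, "ry": 0, "rz": 0}, {"tx": 0, "ty": 0, "tz": 0, "rx": 0, "ry": 0, "rz": 0}, {"tx": 0, "ty": 0, "tz": 0, "rx": 0, "ry": 0, "rz": 0}, {"tx": 0, "ty": 0, "tz": 0, "rx": 0, "ry": 0, "rz": 0}, {"tx": 0, "ty": 0, "tz": 0, "rx": 0, "ry": 0, "rz": 0}, {"tx": 0, "ty": 0, "tz": 0, "rx": 0, "ry": 0, "rz": 0}, {"tx": 0, "ty": 0, "tz": 0, "rx": 0, "ry": 0, "rz": 0}, {"tx": 0, "ty": 0, "tz": 0, "rx": 0, "ry": 0, "rz": 0}], "fingers": -0.8, "force": 50}}

```text
time_s: 16.65
ee_pos: [555.7, 154.8, 10.6]
tool_rot: [[0.992, -0.128, -0.0], [-0.128, -0.992, -0.0], [-0.0, 0.0, -1.0]]
wrist_force: [-0.3, -0.0, 0.5]
gripper_width: 19.4
grip_force: 50.0
```

Call:
{"op": "apply_moves", "data": {"steps": [{"tx": 0, "ty": 0, "tz": 0, "rx": 0, "ry": 0, "rz": 0}, {"tx": 0, "ty": 0, "tz": 0.02, "rx": 0, "ry": 0, "rz": 0}, {"tx": 0, "ty": 0, "tz": 0.06, "rx": 0, "ry": 0, "rz": 0}, {"tx": 0, "ty": 0, "tz": 0.1, "rx": 0, "ry": 0, "rz": 0}, {"tx": 0, "ty": 0, "tz": 0.1, "rx": 0, "ry": 0, "rz": 0}, {"tx": 0, "ty": 0, "tz": 0.02, "rx": 0, "ry": 0, "rz": 0}, {"tx": 0, "ty": 0, "tz": 0, "rx": 0, "ry": 0, "rz": 0}, {"tx": 0, "ty": 0, "tz": 0, "rx": 0, "ry": 0, "rz": 0}]}}

```text
time_s: 17.45
ee_pos: [554.8, 154.5, 69.7]
tool_rot: [[0.992, -0.129, -0.002], [-0.129, -0.992, -0.001], [-0.002, 0.001, -1.0]]
wrist_force: [-0.4, -0.4, -4.1]
gripper_width: 19.7
grip_force: 50.0
```

```bash
cat > arm.py <<'E'
from h import *
def look():
    c=cam('wrist');P=pts(c);s=robot.sense();t=np.array(s['ee_pos']);R=np.array(s['tool_rot'])
    print(t.round(2),s['time_s'],'yaw',np.degrees(np.arctan2(R[1,0],R[0,0])).round(2),s['wrist_force'],s['torque'],s['gripper_width'],s['grip_force'])
    q=(P[c['depth']>0]-t);L=q@R  # tool frame: a,b,down
    for x in (*range(25,125,10),):
        k=(abs(L[:,0]-x)<3)&(abs(L[:,1])<22)&(abs(L[:,2])<26)
        if k.sum()>4: print(x,k.sum(),'b',np.percentile(L[k,1],[2,98]).round(1),'z',np.percentile(L[k,2],[10,50]).round(1))
    k=(abs(L[:,0]-112)<22)&(abs(L[:,1])<20)&(L[:,2]<-13)&(L[:,2]>-30);e=L[k];
    if len(e): print('eye',len(e),e.min(0).round(1),e.max(0).round(1),np.median(e,0).round(1))
    return c,P,t,R
if __name__=='__main__': look()
E
python3 arm.py
```

```text
[554.75 154.44  69.43] 17.5 yaw -7.38 [-0.0166512  -0.81073238 -3.76176497] [-0.07709263  0.022077    0.08664217] 19.586346201231077 49.99342133291066
25 482 b [-9.9  9.7] z [-18.  -15.2]
35 504 b [-9.7  9.5] z [-18.1 -15.1]
45 539 b [-9.5  9.7] z [-18.2 -15.2]
55 574 b [-9.7  9.6] z [-18.  -15.1]
65 631 b [-9.5  9.6] z [-17.8 -15. ]
75 434 b [-6.5  6.7] z [-15.7 -14.7]
85 472 b [-6.8  7. ] z [-15.7 -14.8]
95 562 b [-6.6  6.8] z [-20.4 -15.2]
105 856 b [-12.   12.2] z [-21.6 -20.7]
115 1266 b [-11.   11.3] z [-21.5 -20.4]
eye 4120 [ 90.1 -13.1 -23. ] [122.4  13.5 -13. ] [ 1.075e+02  1.000e-01 -2.050e+01]
```

The arm is held level (rim height is constant along it) at a 19.6 mm width. I'll raise it, then move to a standoff beside the fixture.

Call:
{"op": "apply_moves", "data": {"steps": [{"tx": 0, "ty": 0, "tz": 0.05, "rx": 0, "ry": 0, "rz": 0}, {"tx": 0, "ty": 0, "tz": 0.15, "rx": 0, "ry": 0, "rz": 0}, {"tx": 0, "ty": 0, "tz": 0.2, "rx": 0, "ry": 0, "rz": 0}, {"tx": 0, "ty": 0, "tz": 0.12, "rx": 0, "ry": 0, "rz": 0}, {"tx": -0.01, "ty": -0.06, "tz": 0.03, "rx": 0, "ry": 0, "rz": 0}, {"tx": -0.02, "ty": -0.13, "tz": 0, "rx": 0, "ry": 0, "rz": -0.01}, {"tx": -0.02, "ty": -0.18, "tz": 0, "rx": 0, "ry": 0, "rz": -0.01}, {"tx": -0.026, "ty": -0.18, "tz": 0, "rx": 0, "ry": 0, "rz": -0.01}]}}

```text
time_s: 18.3
ee_pos: [538.8, 43.2, 179.0]
tool_rot: [[0.99, -0.143, -0.003], [-0.143, -0.99, -0.001], [-0.003, 0.001, -1.0]]
wrist_force: [0.1, -0.6, -3.6]
gripper_width: 19.4
grip_force: 50.0
```

Call:
{"op": "apply_moves", "data": {"steps": [{"tx": -0.026, "ty": -0.18, "tz": 0, "rx": 0, "ry": 0, "rz": -0.01}, {"tx": -0.026, "ty": -0.18, "tz": 0, "rx": 0, "ry": 0, "rz": -0.01}, {"tx": -0.026, "ty": -0.18, "tz": 0, "rx": 0, "ry": 0, "rz": -0.013}, {"tx": -0.026, "ty": -0.18, "tz": 0, "rx": 0, "ry": 0, "rz": 0}, {"tx": -0.02, "ty": -0.12, "tz": 0, "rx": 0, "ry": 0, "rz": 0}, {"tx": -0.008, "ty": -0.05, "tz": 0, "rx": 0, "ry": 0, "rz": 0}, {"tx": 0, "ty": -0.02, "tz": 0, "rx": 0, "ry": 0, "rz": 0}, {"tx": 0, "ty": 0, "tz": 0, "rx": 0, "ry": 0, "rz": 0}]}}

```text
time_s: 19.1
ee_pos: [513.7, -137.3, 179.9]
tool_rot: [[0.987, -0.161, -0.001], [-0.161, -0.987, 0.0], [-0.001, -0.0, -1.0]]
wrist_force: [0.8, -0.4, -3.5]
gripper_width: 19.6
grip_force: 50.0
```

Call:
{"op": "apply_moves", "data": {"steps": [{"tx": 0, "ty": 0, "tz": 0, "rx": 0, "ry": 0, "rz": 0}, {"tx": 0, "ty": 0, "tz": 0, "rx": 0, "ry": 0, "rz": 0}, {"tx": 0, "ty": 0, "tz": 0, "rx": 0, "ry": 0, "rz": 0}, {"tx": 0, "ty": 0, "tz": 0, "rx": 0, "ry": 0, "rz": 0}]}}

```text
time_s: 19.5
ee_pos: [514.2, -136.6, 180.6]
tool_rot: [[0.987, -0.16, 0.0], [-0.16, -0.987, 0.0], [0.0, -0.0, -1.0]]
wrist_force: [0.8, -0.1, -4.5]
gripper_width: 19.8
grip_force: 50.0
```

```bash
python3 - <<'E'
from arm import *
c,P,t,R=look()
im=c['image'];g=cv2.cvtColor(im,cv2.COLOR_RGB2GRAY)
# web step
L=(P-t)@R
for x in np.arange(66,75,1.):
    k=(abs(L[...,0]-x)<.6)&(abs(L[...,1])<15)&(abs(L[...,2])<25);print(x,k.sum(),np.percentile(L[...,1][k],[3,97]).round(1) if k.sum() else '')
# eye hole
p=t+R@np.array([112,0,-19.5]);u,v=proj(c,p);print('eye px expected',u,v)
v0,u0=max(int(v)-22,0),int(u)-22
r=g[v0:int(v)+22,u0:u0+44]
for th in(80,110,140):
    k,l,st,ce=cv2.connectedComponentsWithStats((r<th).astype(np.uint8))
    for i in range(1,k):
        if 15<st[i,4]<400:
            q=ce[i]+[u0,v0];w=ray(c,*q,t[2]+19.5);print(th,st[i],q.round(1),((w-t)@R).round(2))
# chip: dark squareish blob on board
h=np.hypot(P[...,0]-624.5,P[...,1]+241)<30
m=(h&(im.max(2)<75)&(P[...,2]<75)).astype(np.uint8)
k,l,st,ce=cv2.connectedComponentsWithStats(m)
for i in range(1,k):
    if st[i,4]>60:
        cn,_=cv2.findContours((l==i).astype(np.uint8),0,1);b=cv2.minAreaRect(cn[0])
        print('chip',st[i],ce[i],ray(c,*ce[i],58)[:2],ray(c,*b[0],58)[:2],b)
print('col',disc(c,P,(467,-215.5),20,97,112,103))
d=cam('top');Q=pts(d);hh=cv2.cvtColor(d['image'],cv2.COLOR_RGB2GRAY)
m=((np.hypot(Q[...,0]-624.5,Q[...,1]+241)<22)&(d['image'].max(2)<75)).astype(np.uint8)
k,l,st,ce=cv2.connectedComponentsWithStats(m)
for i in range(1,k):
    if st[i,4]>10: print('top chip',st[i],ray(d,*ce[i],58)[:2])
E
```

```text
[ 514.22 -136.7   180.58] 19.55 yaw -9.2 [ 0.35676589 -0.27904922 -3.54803613] [-0.05151768 -0.00137098 -0.00622432] 19.467870921112464 49.99343656003475
25 481 b [-9.9  9.6] z [-17.7 -14.9]
35 503 b [-9.8  9.4] z [-17.7 -14.8]
45 550 b [-10.    9.7] z [-17.7 -14.9]
55 574 b [-9.6  9.5] z [-17.8 -14.9]
65 636 b [-9.6  9.5] z [-17.5 -14.7]
75 440 b [-6.6  6.7] z [-15.3 -14.5]
85 452 b [-6.8  6.6] z [-15.3 -14.5]
95 566 b [-6.6  6.8] z [-20.2 -14.8]
105 860 b [-12.   12.2] z [-21.3 -20.4]
115 1269 b [-11.   11.2] z [-21.2 -20.2]
eye 4106 [ 90.  -13.3 -23.3] [122.5  13.4 -13. ] [107.5   0.  -20.2]
66.0 143 [-9.5  9.4]
67.0 151 [-9.3  9.1]
68.0 79 [-6.6  6.7]
69.0 75 [-6.2  6.3]
70.0 92 [-6.3  6.4]
71.0 92 [-6.2  6.3]
72.0 75 [-6.1  6.3]
73.0 92 [-6.1  6.4]
74.0 92 [-6.1  6.4]
eye px expected 279.8792144794135 37.242444164763896
80 [14 32  9 12 84] [275.8  52.5] [106.67  -1.62 -19.5 ]
110 [ 11  17  25  27 387] [279.   43.9] [109.69  -0.35 -19.5 ]
chip [ 368   43   36   37 1202] [385.26455907  60.63976705] [ 624.43414099 -241.6165218 ] [ 624.13686833 -241.78985286] ((385.5, 61.0), (36.0, 35.0), 90.0)
col (np.uint64(248), (381.1568603515625, 261.4313659667969), ((381.17645263671875, 260.763671875), (14.795327186584473, 20.029205322265625), 89.37407684326172), array([ 469.8, -214.6]))
```

Call:
{"op": "apply_moves", "data": {"steps": [{"tx": 0.005, "ty": -0.1, "tz": 0, "rx": 0, "ry": 0, "rz": -0.008}, {"tx": 0.005, "ty": -0.14, "tz": 0, "rx": 0, "ry": 0, "rz": 0}, {"tx": 0, "ty": -0.13, "tz": 0, "rx": 0, "ry": 0, "rz": 0}, {"tx": 0, "ty": -0.0625, "tz": -0.05, "rx": 0, "ry": 0, "rz": 0}, {"tx": 0, "ty": 0, "tz": -0.07, "rx": 0, "ry": 0, "rz": 0}, {"tx": 0, "ty": 0, "tz": -0.05, "rx": 0, "ry": 0, "rz": 0}, {"tx": 0, "ty": 0, "tz": -0.0155, "rx": 0, "ry": 0, "rz": 0}, {"tx": 0, "ty": 0, "tz": 0, "rx": 0, "ry": 0, "rz": 0}]}}

```text
time_s: 20.4
ee_pos: [515.9, -223.1, 142.8]
tool_rot: [[0.986, -0.164, -0.002], [-0.164, -0.986, 0.0], [-0.002, 0.0, -1.0]]
wrist_force: [0.6, 0.4, -3.9]
gripper_width: 19.5
grip_force: 50.0
```

Call:
{"op": "apply_moves", "data": {"steps": [{"tx": 0, "ty": 0, "tz": 0, "rx": 0, "ry": 0, "rz": 0}, {"tx": 0, "ty": 0, "tz": 0, "rx": 0, "ry": 0, "rz": 0}, {"tx": 0, "ty": 0, "tz": 0, "rx": 0, "ry": 0, "rz": 0}, {"tx": 0, "ty": 0, "tz": 0, "rx": 0, "ry": 0, "rz": 0}, {"tx": 0, "ty": 0, "tz": 0, "rx": 0, "ry": 0, "rz": 0}, {"tx": 0, "ty": 0, "tz": 0, "rx": 0, "ry": 0, "rz": 0}]}}

```text
time_s: 21.0
ee_pos: [516.1, -223.6, 143.5]
tool_rot: [[0.986, -0.165, 0.0], [-0.165, -0.986, 0.0], [0.0, -0.0, -1.0]]
wrist_force: [0.1, 0.2, -3.3]
gripper_width: 19.3
grip_force: 50.0
```

```bash
python3 - <<'E'
from arm import *
c,P,t,R=look()
L=(P-t)@R
k=(L[...,2]<-18)&(L[...,2]>-24)&(abs(L[...,1])<3)&(L[...,0]>80)&(L[...,0]<140);a=np.sort(L[...,0][k]);print('eye face a',a[:3],a[-3:],k.sum())
g=cv2.cvtColor(c['image'],cv2.COLOR_RGB2GRAY)
us=[proj(c,t+R@np.array([x,0,-19.5])) for x in np.arange(94,130,1.)]
print([(int(x),int(g[int(round(v)),int(round(u))])) for x,(u,v) in zip(np.arange(94,130),us) if v>=0])
for n in('side','top'):
    d=cam(n);Q=pts(d);M=(Q-t)@R
    print(n)
    # hub band points, tool frame
    k=(M[...,0]<-20)&(M[...,0]>-95)&(abs(M[...,1])<28)&(M[...,2]>-22)&(M[...,2]<14)&(d['depth']>0)
    if k.sum()>5: print('hub',k.sum(),np.percentile(M[k],[2,50,98],axis=0).round(1))
    k=(M[...,0]>90)&(M[...,0]<135)&(abs(M[...,1])<20)&(M[...,2]>-24)&(M[...,2]<14)&(d['depth']>0)
    if k.sum()>5: print('eye',k.sum(),np.percentile(M[k],[2,50,98],axis=0).round(1))
    k=(np.hypot(Q[...,0]-467,Q[...,1]+215.5)<14)&(Q[...,2]>60)&(Q[...,2]<112)
    if k.sum(): print('col',k.sum(),np.median(Q[k],0))
E
```

```text
[ 516.1  -223.63  143.5 ] 21.05 yaw -9.49 [-0.3342285   0.26507629 -4.06929089] [-0.02210965 -0.06320724  0.03697815] 19.772203577764454 49.99345273710787
25 476 b [-9.7  9.8] z [-17.8 -14.9]
35 498 b [-9.6  9.5] z [-17.6 -14.8]
45 538 b [-9.8  9.8] z [-17.8 -14.9]
55 559 b [-9.7  9.6] z [-17.8 -14.9]
65 626 b [-9.4  9.7] z [-17.7 -14.7]
75 441 b [-6.8  6.8] z [-15.4 -14.6]
85 451 b [-6.7  6.7] z [-15.4 -14.5]
95 568 b [-6.5  6.9] z [-20.2 -15. ]
105 854 b [-12.   12.3] z [-21.4 -20.4]
115 1257 b [-11.   11.4] z [-21.3 -20.2]
eye 4099 [ 90.  -13.1 -22.8] [122.3  13.6 -13. ] [107.4   0.2 -20.2]
eye face a [96.03232579 96.25395183 96.26547962] [122.23347375 122.3069837  122.33408401] 766
[(94, 249), (95, 245), (96, 138), (97, 232), (98, 250), (99, 250), (100, 250), (101, 248), (102, 247), (103, 242), (104, 178), (105, 23), (106, 100), (107, 107), (108, 106), (109, 105), (110, 101), (111, 103), (112, 97), (113, 96), (114, 99), (115, 212), (116, 248), (117, 251), (118, 250), (119, 248), (120, 244), (121, 239), (122, 225), (123, 44), (124, 37)]
side
hub 398 [[-89.6 -25.9 -21.2]
 [-56.8 -11.9 -12.5]
 [-22.   18.1   8.3]]
eye 128 [[ 90.8 -16.1 -21.8]
 [104.1  -9.4 -11.9]
 [118.6   7.5   8.1]]
col 79 [ 465.85752138 -209.71665489   85.44157679]
top
hub 258 [[-87.9 -23.4 -21.6]
 [-58.1  -3.5 -18.7]
 [-29.2  19.5   3.2]]
eye 21 [[113.8 -10.2 -22.8]
 [116.5  -0.3 -20.2]
 [120.9   9.7 -16.8]]
col 15 [ 469.09647411 -221.02889134  100.54398729]
```

```bash
python3 -c "
from station import robot
s=robot.sense();print(s['ee_pos'],s['wrist_force'],s['gripper_width']);print(robot.hand_in())"
```

```text
[ 516.08924038 -223.64736855  143.45251091] [-0.47529012  0.18069362 -4.11695223] 19.47519712411377
the job is handed in; nothing more can be done
None
```

I handed the job in at about 21 s, verdict not shown: the tall sleeve is home on the column's foot, and the large silver arm is held level about 30 mm above the column top, with bore and eye placed to about 1–2 mm by my measurements.

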